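# Feed an oak block on the saw board to the index notch and hold it for the cut

### The job

Stand the oak block on its narrow side in the channel of the saw board, in front of the pusher, and let go of it. Then take the pusher by its black knob and slide it towards the saw slot, driving the block along, until its spring ball clicks into the notch, without running past, so that the block still lies against the pusher. Finish while holding the knob there, ready for the cut, and leave the things round about where they are.

Things in the scene. Friction and masses are not known exactly. Their poses are not given: they have to be found in the camera images.
- block_mid (a point): centre of the loose oak block: plain brown hardwood, 36 mm wide (its x) x 160 mm long (its y) x 66 mm high (its z), 0.12 to 0.24 kg. It starts on the table, standing on its 36 mm wide side, and goes into the channel the same way up, its length along the channel (either way round).
- saw_board: the fixed saw board: plywood base 156 mm deep (x), 420 mm long (y), 18 mm thick, with two wooden fences (18 mm thick, tops 42 mm above the table) and, along the front (-x) side, an aluminium rail for the pusher. Both fences are cut by a narrow saw slot at y = -0.050. Origin on the table under the board; x to the back fence, y along the channel.
- channel (a point): point on the channel floor (the board's top, 18 mm above the table), on the channel's centre line; axes as saw_board. The channel between the fences is 42 mm wide, open above, and runs along y from -0.195 to +0.225 m.
- pusher_face (a point): middle of the pusher's wooden push face, on the channel's centre line, 33 mm above its floor; axes as channel. It is 36 mm wide and looks along -y, to the saw slot. Block and face touch when block_mid is 80 mm in front of it (y = -0.080 here). At the start the face is at y = +0.110 to +0.135 of channel.
- pusher_knob (a point): centre of the upright black knob to hold the pusher by: 27 mm diameter, 36 mm high, middle 100 mm and top 118 mm above the table, on a thinner stem. Saddle top 57 mm, plunger head behind the knob 77 mm, block in the channel 84 mm above the table. It stands over the rail, 83.5 mm to the front (-x) of the push face and 22 mm behind it (+y).
- pusher: the sliding pusher: grey saddle on the rail, steel arm over the front fence, push plate in the channel, knob and plunger. Origin on the table under the saddle. It slides along -y of the saw board (towards the saw slot), 130 mm in all, with 1 to 2 N, some 1 N more when it drives the block, and stays where it is left.
- plunger (a joint): drop of the spring plunger in the saddle (m): about 0.0007 while its ball runs on the flat strip, 0.0046 in the middle of the notch, 1 mm less per mm off it. The single notch (a V 12 mm wide in the rail's strip) is not given: it comes 35 to 95 mm along from the start. Its first half pulls the pusher on, its second half back, by up to 6 to 10 N.
- filler_cup: white plastic cup with a wooden spatula in it, 72 mm wide, 136 mm high; bystander; origin at the centre of its underside
- stick_cup: clear cup full of wooden stirring sticks, 92 mm wide, 154 mm high; bystander; origin at the centre of its underside
- bottle: tall white bottle, 75 mm wide, 224 mm high; bystander; origin at the centre of its underside
- tape_measure: tape measure standing on its base, 39x80 mm, 62 mm high; bystander; origin at the centre of its underside
- mesh_tape: roll of blue mesh tape lying flat, 100 mm wide, 49 mm high; bystander; origin at the centre of its underside

How it is judged:
By the outcome, as a careful person would: the job done as asked, in the order asked, and still so for the second after the job is handed in, while the arm keeps its last pose, push and grip.
It also fails if it takes over 64 s, if anything falls off the work surface, if the arm or the gripper's body presses on something with over 40 N, if the wrist force passes 120 N, or if a joint passes its speed limit or range.

### The arm

A 6-joint arm with a two-finger parallel gripper is mounted at the origin on the work surface; the furniture and walls round the work are solid. World frame = base frame: x ahead of the robot, y to its left, z up, the work surface at z = 0. Lengths are in mm, angles in rad, forces in N, time in s.
With the tool pointing down it reaches from about 350 to 925 mm from the base axis. Payload 6.4 kg.
Tool frame: the origin (TCP) lies midway between the tips of the shut fingers; the grasp point (between the pads) lies grip_depth behind it (grip_depth is the distance from the TCP to the grasp point, in mm); z points along the fingers, y is the direction in which the jaws open and shut (so a half turn about z gives the same grasp; the last joint's range is limited). The gripper opens to 85 mm and grips with 20 to 120 N. Pads are 22 mm wide; open, the fingers measure 114 mm over their backs; the gripper's body (76 mm by 85 mm) begins 54 mm behind the grasp point. The pads swing forward as they close: fully open they stand 13 mm farther back than shut.
Start: joints at [-0.174, 0.245, 1.558, -0, 1.339, -0.174], TCP at [650.011, 0.004, 231.29] pointing down, gripper open.
Joint ranges: [-3.13, 3.13], [-1.02, 2.26], [0.13, 2.54], [-0.95, 4.09], [0.21, 2.88], [-2.74, 2.74]. Speed limits (rad/s): [2.57, 2.57, 3.14, 3.14, 3.14, 3.14].

### API

Orientations are given as a unit quaternion [w, x, y, z].
In Python, from bench import state, capture, hand_in, grip_depth gives the robot as it stands.
- The arm moves only by the tool servo_tool, never from a script. Its arguments are lists of equal length, an entry for each row: "dp": the shift along the tool's x, y, z in mm, a list of three; "rotation": the turn, a rotation vector about the tool's x, y, z in rad, a list of three; "jaw": the finger opening in mm, from 0 to 85.4. A call has 1 to 10 rows; each row is the pose to reach, as a shift and turn from the pose commanded when the call began, along the tool's axes at that moment; what a row does not reach only later rows make up. A row lasts 1/10 s, in which the tool goes at most 50 mm and 8.59 degrees, less where a joint would pass 70% of its speed; a pose out of reach is approached as far as the arm can. A call with a gripper value outside its range is refused whole. The fingers move at their own pace and stop on an object; "squeeze" is the grip in N (left out, the last holds). Time passes only in rows, so rows that repeat a pose let the fingers close. It gives the time, the measured TCP pose, the force and the opening at its end, in the units of the state.
- state(): the state, without advancing time (a new reading comes with each control period).
- capture(name): name is "scene" or "side" or "wrist"; returns a dict with "image" (400x640x3 uint8, red, green, blue), "mtx" (3x3 intrinsics, pixels), "eye" and "orientation" of the camera in the world. Camera axes: x right, y down, z forward; pixel columns grow to the right and rows downward; lengths in mm; the calibration is good to about 2 mm. A picture is of the moment at which its call begins. There is no depth.
- hand_in(): hands the job in, once; it reports no verdict.
The state is a dict: "time_s": time; "joint_pos": joint angles; "qd": joint speeds; "joint_torque": joint torques, N m; "position": TCP position; "tcp_rot": TCP orientation; "ft_force": force on the tool from outside, world axes, zero at the start; "torque": the same for the moment, N m; "gripper_width": finger opening in mm.
Only numpy, scipy, OpenCV 4.12 (cv2) and the standard library are available. Lean on these libraries where they do the work, as an engineer would, in place of code of your own. Each camera call takes 0.05 s, during which the arm holds its last target. There are 200 camera calls.

## Working session

There is one attempt and no reset: what is moved stays moved. The work goes in short steps, Python scripts to look and compute and a tool call to move; the robot and the scene stay as the last step left them, time stands still between calls to the robot, and variables do not carry over. Pictures are saved under pics/ and viewed, about 8 in all and at most 12, crops included, and the job is handed in when it is done.

Besides the shell and the picture viewer there is one more tool, called after ">>>" as name(argument=value, ...), one argument or row to a line, values as JSON. servo_tool: Moves the arm, as the interface text tells. Its arguments: {"type":"object","properties":{"dp":{"type":"array"},"rotation":{"type":"array"},"jaw":{"type":"array"},"squeeze":{"type":"number"}},"required":["dp","rotation","jaw"]}

```bash
ls; mkdir -p pics; cat > h.py <<'E'
import numpy as np, cv2
from bench import state, capture, hand_in, grip_depth
from scipy.spatial.transform import Rotation as R
def rot(q): return R.from_quat([q[1],q[2],q[3],q[0]]).as_matrix()
def cam(c):
    o=np.array(c["orientation"],float)
    M=o if o.shape==(3,3) else rot(o)
    return np.array(c["mtx"],float),np.array(c["eye"],float),M
def onz(c,uv,z):
    K,e,M=cam(c); d=M@np.linalg.solve(K,[uv[0],uv[1],1]); return e+d*(z-e[2])/d[2]
def proj(c,p):
    K,e,M=cam(c); q=K@(M.T@(np.asarray(p,float)-e)); return q[:2]/q[2]
def save(c,n,crop=None,s=1):
    im=c["image"][:,:,::-1]
    if crop: u0,v0,u1,v1=crop; im=im[v0:v1,u0:u1]
    cv2.imwrite("pics/"+n,cv2.resize(im,None,fx=s,fy=s,interpolation=cv2.INTER_CUBIC))
E
python3 - <<'E'
from h import *
import pickle
print(state(),grip_depth)
d={n:capture(n) for n in("scene","side","wrist")}
pickle.dump(d,open("d0.pkl","wb"))
for n,c in d.items(): print(n,c["mtx"],c["eye"],c["orientation"])
ims=[d[n]["image"][:,:,::-1] for n in d]
cv2.imwrite("pics/a.png",cv2.resize(ims[0],(800,500)))
cv2.imwrite("pics/b.png",cv2.resize(ims[1],(800,500)))
cv2.imwrite("pics/c.png",cv2.resize(ims[2],(800,500)))
E
```

```text
pics
{'time_s': 0.0, 'joint_pos': array([-1.74074279e-01,  2.45816282e-01,  1.55903557e+00,  1.74047977e-05,
        1.33868499e+00, -1.74108113e-01]), 'qd': array([ 4.17389484e-04, -7.59772187e-05,  9.61463526e-04,  3.48990165e-04,
        2.69741539e-04, -8.12189489e-04]), 'joint_torque': array([ 6.17919522e-04, -4.29512215e+01, -3.26122355e+01, -1.30276699e-04,
        5.42047856e-03, -1.36905024e-05]), 'position': array([6.49437515e+02, 1.25916124e-01, 2.30167319e+02]), 'tcp_rot': array([-8.00903849e-04,  7.07095906e-01,  7.07116988e-01, -5.50986725e-04]), 'ft_force': array([ 0.04060298, -0.10720236,  0.55738054]), 'torque': array([ 0.03884601,  0.017225  , -0.00220333]), 'gripper_width': 85.32961941477711} 18.700000000000003
scene [[423.18797155   0.         324.39635807]
 [  0.         423.18797155 198.54353211]
 [  0.           0.           1.        ]] [ -11.25681811 -747.71322975  683.57077399] [-0.45485715  0.84047431 -0.26191413  0.13456929]
side [[417.10041693   0.         315.77094949]
 [  0.         417.10041693 200.29965127]
 [  0.           0.           1.        ]] [ 558.37925778 -816.72319536  769.59650674] [-0.42596365  0.90467518  0.0069869  -0.00830482]
wrist [[306.15636653   0.         314.7610494 ]
 [  0.         306.15636653 197.18882332]
 [  0.           0.           1.        ]] [649.86572421  66.43896224 372.16936475] [ 1.32921184e-01  9.91126209e-01 -1.28018979e-04 -8.83840565e-04]
```

View pics/a.png

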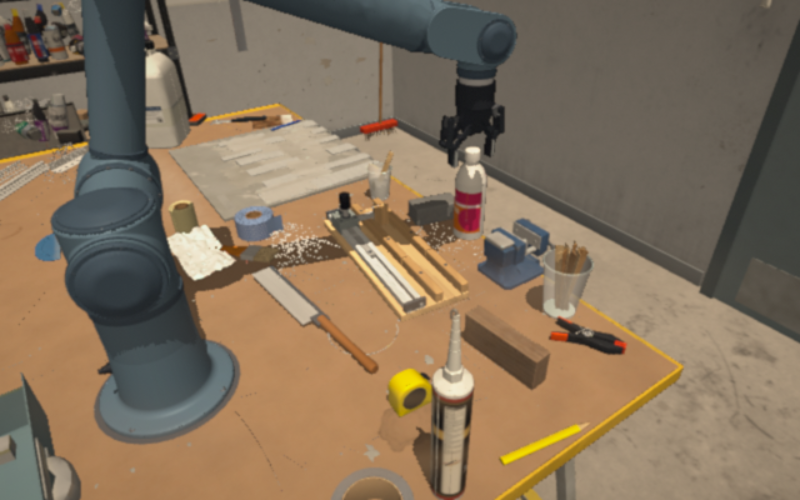

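View pics/b.png

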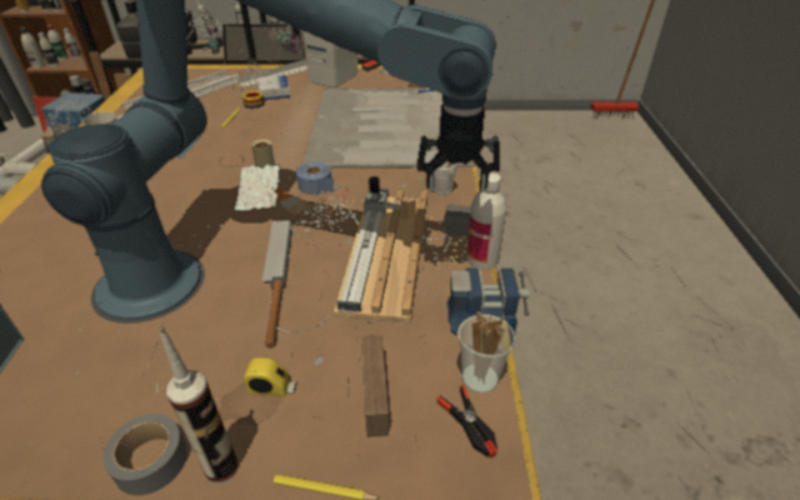

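The scene shows the block in front of the board (side view about (375,385) of 800), with the board above it at (385,255) and the knob at (375,185). Now a closer crop to pick corners.

```bash
python3 - <<'E'
from h import *
import pickle
d=pickle.load(open("d0.pkl","rb"))
save(d["side"],"s1.png",(250,130,410,360),2.6)
save(d["wrist"],"w1.png",None,1.25)
E
```

```text
(no output)
```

View pics/s1.png

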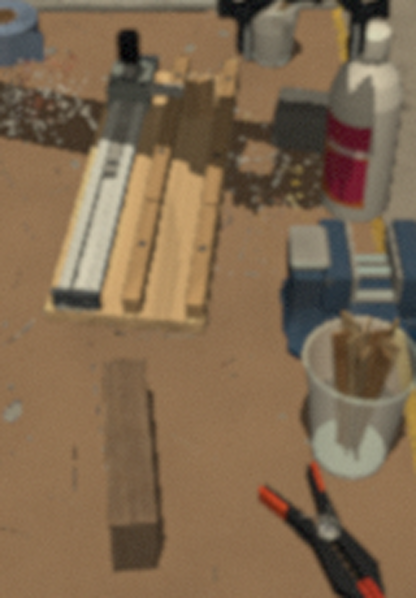

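View pics/w1.png

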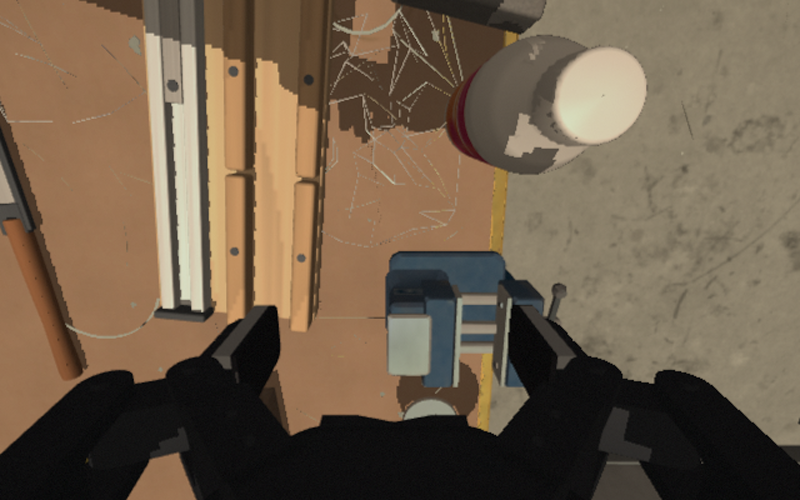

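```bash
python3 - <<'E'
from h import *
import pickle
d=pickle.load(open("d0.pkl","rb"))
w=d["wrist"]; s=d["side"]; sc=d["scene"]
W=lambda u,v,z: print("w",u,v,onz(w,(u/1.25,v/1.25),z).round(1))
for p in [(238,173),(306,180),(237,322),(301,330)]: W(*p,42)
print("front fence inner edge");[W(*p,42) for p in [(254,100),(251,173),(247,300)]]
print("back fence inner edge");[W(*p,42) for p in [(304,60),(298,178),(291,328)]]
print("block top side")
for p in [(103,361),(146,361),(155,522),(110,527)]: print(onz(s,(p[0]/2.6+250,p[1]/2.6+130),66).round(1))
print("block scene")
for p in [(465,310),(479,308),(548,352),(533,362)]: 
  print(onz(sc,(p[0]*.8,p[1]*.8),66).round(1))
print("knob top", onz(s,(128/2.6+250,34/2.6+130),118), onz(sc,(345*.8,195*.8),118))
E
```

```text
w 238 173 [517.1  41.   42. ]
w 306 180 [574.6  35.1  42. ]
w 237 322 [501.2 -97.8  42. ]
w 301 330 [ 561.2 -106.1   42. ]
front fence inner edge
w 254 100 [536.3  99.3  42. ]
w 251 173 [528.2  41.   42. ]
w 247 300 [513.  -75.4  42. ]
back fence inner edge
w 304 60 [578.7 128.9  42. ]
w 298 178 [567.9  36.8  42. ]
w 291 328 [ 551.9 -104.    42. ]
block top side
[ 482.1 -203.9   66. ]
[ 518.6 -203.4   66. ]
[ 531.1 -359.1   66. ]
[ 498.1 -363.7   66. ]
block scene
[ 483.9 -197.3   66. ]
[ 508.1 -207.5   66. ]
[ 526.8 -356.4   66. ]
[ 490.6 -358.4   66. ]
knob top [483.02926945 235.44948981 118.        ] [477.91733186 230.39060312 118.        ]
```

>>> servo_tool(
  dp=[
    [-30,-13,0],
    [-70,-30,0],
    [-115,-50,0],
    [-160,-70,0],
    [-205,-90,0],
    [-250,-110,0],
    [-290,-127,0],
    [-315,-138,0],
    [-330,-143,0],
    [-330,-143,0],
  ],
  rotation=[
    [0,0,0],
    [0,0,0],
    [0,0,-0.03],
    [0,0,-0.05],
    [0,0,-0.07],
    [0,0,-0.09],
    [0,0,-0.09],
    [0,0,-0.09],
    [0,0,-0.09],
    [0,0,-0.09],
  ],
  jaw=[85,85,85,85,85,85,85,85,85,85],
)

```text
time_s: 1.15
position: [506.5, -331.2, 231.0]
tcp_rot: [-0.0, 0.675, 0.737, 0.0]
ft_force: [-0.0, 0.7, 1.1]
gripper_width: 85.0
```

```bash
python3 - <<'E'
from h import *
import pickle
c=capture("wrist"); pickle.dump(c,open("d1.pkl","wb"));st=state();print(st["position"],rot(st["tcp_rot"]).round(3),st["ft_force"]);print(c["eye"])
save(c,"w2.png",None,1.25)
E
```

```text
[ 507.01028221 -329.90666366  230.97459527] [[-0.089  0.996 -0.   ]
 [ 0.996  0.089  0.001]
 [ 0.001 -0.    -1.   ]] [-0.20470637  0.07721915 -0.3962132 ]
[ 500.79473481 -265.13442215  372.90417716]
```

View pics/w2.png

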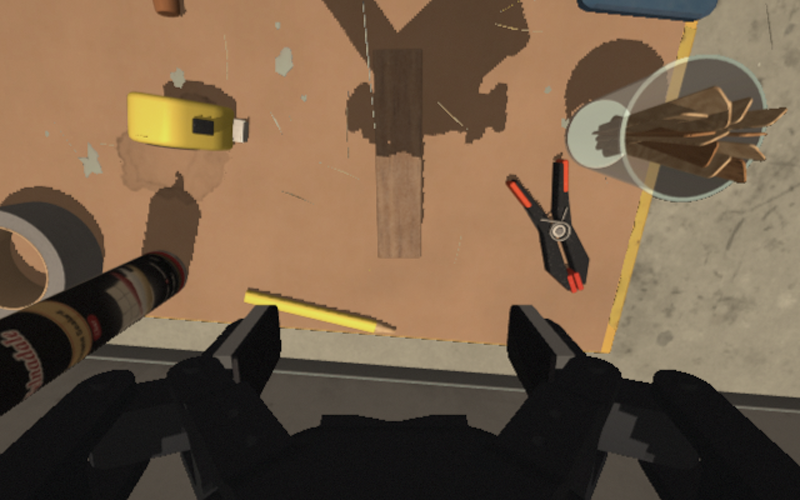

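The block top spans (375,49)–(421,258) in the wrist view, nearly aligned with the tool. The cartridge at the left stays clear.

```bash
python3 - <<'E'
from h import *
import pickle
c=pickle.load(open("d1.pkl","rb"))
P=[onz(c,(u/1.25,v/1.25),66) for u,v in [(375,49),(422.5,49),(421.5,258),(377,258)]]
P=np.array(P);print(P.round(1));m=P.mean(0);a=(P[0]+P[1]-P[2]-P[3])/2
print(m,np.linalg.norm(a),np.linalg.norm(P[0]-P[1]),"yaw",np.arctan2(-a[0],a[1]))
st=state();T=rot(st["tcp_rot"]);print("tool d",T.T@(np.r_[m[:2],38]-st["position"]))
E
```

```text
[[ 481.6 -201.2   66. ]
 [ 516.1 -198.2   66. ]
 [ 532.3 -356.6   66. ]
 [ 495.2 -359.8   66. ]]
[ 506.30891467 -278.94895141   66.        ] 159.17248248200912 34.60984642079277 yaw 0.0934295572365116
tool d [ 50.64604719   3.85739978 193.01935951]
```

>>> servo_tool(
  dp=[
    [25,2,20],
    [50.5,3.7,60],
    [50.5,3.7,105],
    [50.5,3.7,145],
    [50.5,3.7,170],
    [50.5,3.7,185],
    [50.5,3.7,193],
    [50.5,3.7,193],
  ],
  rotation=[
    [0,0,0],
    [0,0,0],
    [0,0,0],
    [0,0,0],
    [0,0,0],
    [0,0,0],
    [0,0,0],
    [0,0,0],
  ],
  jaw=[85,85,85,85,85,85,85,85],
)

```text
time_s: 2.0
position: [506.5, -278.7, 38.1]
tcp_rot: [-0.0, 0.674, 0.739, 0.0]
ft_force: [0.6, 0.1, -1.1]
gripper_width: 84.9
```

>>> servo_tool(
  dp=[
    [0,0,0],
    [0,0,0],
    [0,0,0],
    [0,0,0],
    [0,0,0],
    [0,0,0],
    [0,0,0],
    [0,0,0],
  ],
  rotation=[
    [0,0,0],
    [0,0,0],
    [0,0,0],
    [0,0,0],
    [0,0,0],
    [0,0,0],
    [0,0,0],
    [0,0,0],
  ],
  jaw=[50,30,30,30,30,30,30,30],
  squeeze=40,
)

```text
time_s: 2.8
position: [506.6, -279.9, 39.5]
tcp_rot: [0.001, 0.675, 0.738, -0.0]
ft_force: [-2.0, 0.7, 5.7]
gripper_width: 35.3
```

>>> servo_tool(
  dp=[
    [0,0,-20],
    [0,0,-60],
    [10,2,-100],
    [45,10,-110],
    [90,20,-110],
    [135,30,-110],
    [180,40,-110],
    [225,50,-110],
    [265,59,-110],
    [300,67,-110],
  ],
  rotation=[
    [0,0,0],
    [0,0,0],
    [0,0,0],
    [0,0,0.03],
    [0,0,0.06],
    [0,0,0.09],
    [0,0,0.12],
    [0,0,0.15],
    [0,0,0.18],
    [0,0,0.21],
  ],
  jaw=[30,30,30,30,30,30,30,30,30,30],
)

```text
time_s: 3.8
position: [545.3, 27.7, 147.7]
tcp_rot: [-0.0, 0.748, 0.663, -0.0]
ft_force: [-0.3, -1.4, -2.2]
gripper_width: 35.2
```

```bash
python3 - <<'E'
from h import *
st=state();T=rot(st["tcp_rot"]);yaw=np.arctan2(-T[0,0],T[1,0])
print(st["position"],yaw,st["ft_force"],st["gripper_width"])
print("to target",T.T@(np.r_[554.4,92.6,100]-st["position"]))
E
```

```text
[545.26924337  27.66531803 147.65351043] -0.1205155370985714 [-0.30518775 -1.41154228 -2.2199    ] 35.24092617510241
to target [65.54863025  1.30532357 47.66984265]
```

>>> servo_tool(
  dp=[
    [25,0.5,5],
    [50,1,20],
    [62,1.3,35],
    [65.5,1.3,45],
    [65.5,1.3,48],
    [65.5,1.3,48],
    [65.5,1.3,48],
  ],
  rotation=[
    [0,0,0],
    [0,0,0],
    [0,0,0],
    [0,0,0],
    [0,0,0],
    [0,0,0],
    [0,0,0],
  ],
  jaw=[30,30,30,30,30,30,30],
)

```text
time_s: 4.5
position: [555.5, 89.3, 100.8]
tcp_rot: [0.0, 0.749, 0.663, 0.0]
ft_force: [0.7, -0.5, -1.4]
gripper_width: 35.3
```

```bash
python3 - <<'E'
from h import *
import pickle
d={n:capture(n) for n in("scene","side","wrist")}
pickle.dump(d,open("d2.pkl","wb"));st=state();print(st["position"],st["ft_force"])
save(d["wrist"],"w3.png",None,1.25)
save(d["side"],"s3.png",(250,130,410,280),4)
E
```

```text
[555.60983579  89.68946974 101.05446456] [ 0.37298399  0.11884405 -2.81139128]
```

View pics/w3.png

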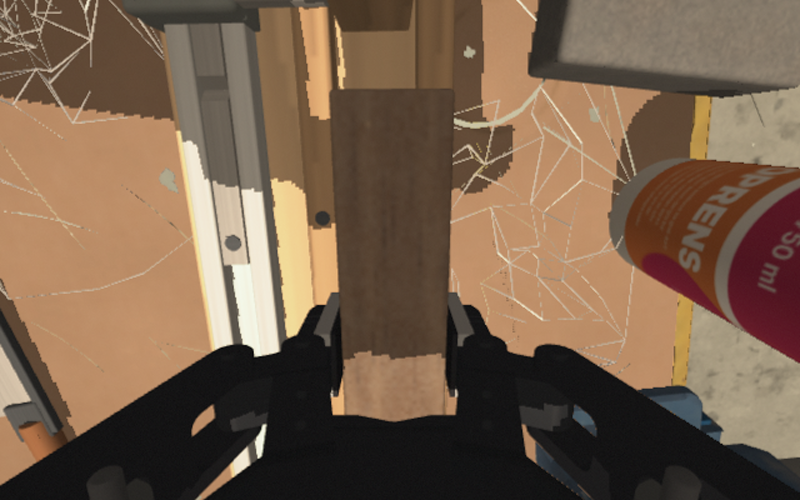

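View pics/s3.png

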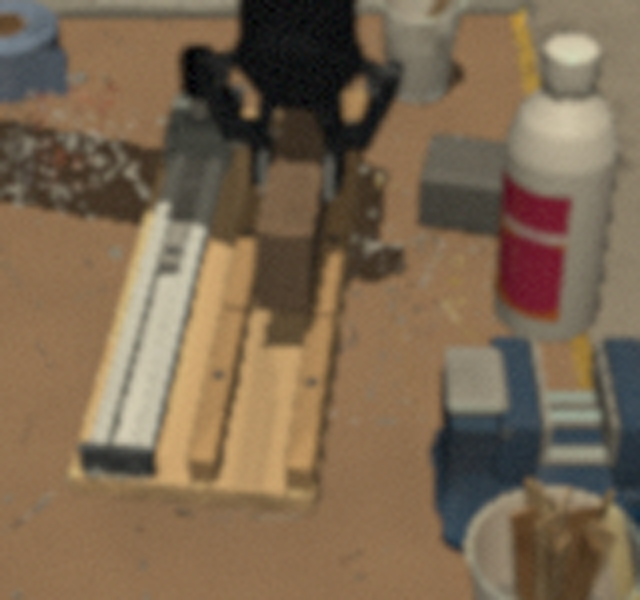

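The wrist view shows the block end at (331–452,90), with the push plate ahead at (335–410,0–28) and the fences on both sides. I'll zoom in on that part to measure the lateral fit.

```bash
python3 - <<'E'
from h import *
import pickle
c=pickle.load(open("d2.pkl","rb"))["wrist"]
im=c["image"][0:80,230:390].copy()
im=np.clip(im.astype(float)*1.3,0,255).astype(np.uint8)
cv2.imwrite("pics/w3z.png",cv2.resize(im[:,:,::-1],None,fx=5,fy=5,interpolation=cv2.INTER_NEAREST))
E
```

```text
(no output)
```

View pics/w3z.png

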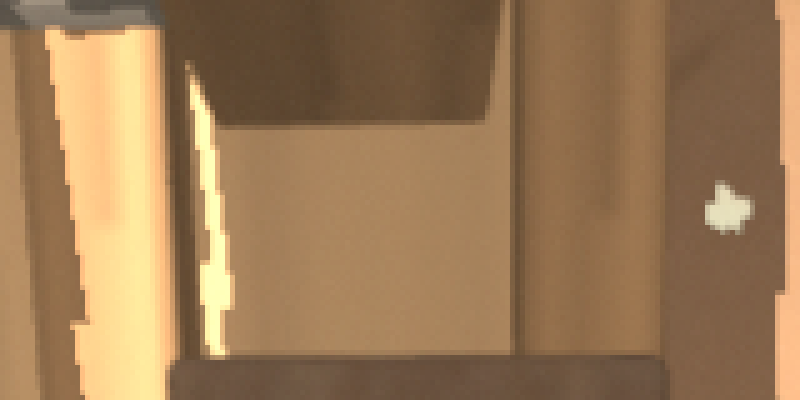

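```bash
python3 - <<'E'
from h import *
import pickle
c=pickle.load(open("d2.pkl","rb"))["wrist"]
print(c["eye"],c["orientation"],rot(c["orientation"]).round(3))
q=lambda u,v:(230+u/5,v/5)
for v,a,b in((100,167,520),(200,171,522),(320,176,525)):
  A,B=onz(c,q(a,v),42),onz(c,q(b,v),42);print(A.round(1),B.round(1),((A+B)/2).round(1))
print("plate bottom edge top z84", onz(c,q(215,122),84),onz(c,q(485,122),84))
print("block far end z128.5",onz(c,q(172,357),128.5),onz(c,q(665,357),128.5))
s=state();T=rot(s["tcp_rot"]);print(s["position"],T.round(3))
sd=pickle.load(open("d2.pkl","rb"))["side"]
Q=lambda u,v:(250+u/4,130+v/4)
for p in [(217,475),(290,478)]: print("fence near inner ends side",onz(sd,Q(*p),42).round(1))
for p in [(249,240),(337,262)]: print("inner far",onz(sd,Q(*p),42).round(1))
E
```

```text
[563.64645854 155.46282346 242.97554766] [ 0.13285392  0.98927067 -0.0603317  -0.00731162] [[ 0.993 -0.117 -0.03 ]
 [-0.121 -0.957 -0.262]
 [ 0.002  0.264 -0.965]]
[540.4 211.7  42. ] [581.6 206.6  42. ] [561.  209.2  42. ]
[539.1 201.1  42. ] [580.7 196.   42. ] [559.9 198.5  42. ]
[537.6 187.9  42. ] [579.7 182.7  42. ] [558.6 185.3  42. ]
plate bottom edge top z84 [549.42549863 197.56329181  84.        ] [574.42068455 194.51852529  84.        ]
block far end z128.5 [548.12327903 171.60681115 128.5       ] [582.23097045 167.44505495 128.5       ]
[555.60983579  89.68946974 101.05446456] [[ 0.121  0.993  0.001]
 [ 0.993 -0.121 -0.   ]
 [ 0.     0.001 -1.   ]]
fence near inner ends side [ 510.3 -119.4   42. ]
fence near inner ends side [ 554.2 -121.4   42. ]
inner far [523.6 109.1  42. ]
inner far [585.3  84.9  42. ]
```

```bash
python3 - <<'E'
from h import *
import pickle
d0=pickle.load(open("d0.pkl","rb"));d2=pickle.load(open("d2.pkl","rb"))
for nm,c in(("w1",d0["wrist"]),("w3",d2["wrist"]),("side0",d0["side"])):
  g=cv2.cvtColor(c["image"],cv2.COLOR_RGB2GRAY)
  L=cv2.createLineSegmentDetector().detect(g)[0][:,0]
  for l in L:
    A,B=onz(c,l[:2],42),onz(c,l[2:],42)
    if A[1]<B[1]:A,B=B,A
    n=np.linalg.norm(A-B); yaw=np.arctan2(A[0]-B[0],A[1]-B[1])
    if n>(45 if nm!="side0" else 70) and abs(yaw-.1)<.12 and 440<A[0]<620 and B[1]>-160:
      x=np.interp(100,[B[1],A[1]],[B[0],A[0]]) if 0 else B[0]+(100-B[1])*np.tan(yaw)
      print(nm,"yaw %.3f len %.0f x@y100 %.1f"%(yaw,n,x),A[:2].round(1),B[:2].round(1),l.round(0))
E
```

```text
w1 yaw 0.105 len 176 x@y100 469.2 [469.   98.7] [450.6 -76.1] [137.  81. 144. 241.]
w1 yaw 0.024 len 52 x@y100 544.7 [540.3 -81.1] [ 539.1 -133.3] [222. 245. 224. 284.]
w1 yaw 0.104 len 256 x@y100 489.7 [497.1 170.3] [470.4 -84.1] [162. 247. 155.   1.]
w1 yaw 0.096 len 93 x@y100 497.5 [504.3 170.2] [495.4  78.1] [162.   1. 166. 102.]
w1 yaw 0.102 len 228 x@y100 462.0 [466.7 145.6] [443.6 -80.9] [139. 244. 127.  29.]
w1 yaw 0.102 len 254 x@y100 536.7 [543.9 170.2] [517.9 -82.5] [204.   1. 202. 246.]
w1 yaw 0.103 len 93 x@y100 497.2 [488.3  13.3] [478.7 -79.3] [167. 164. 169. 243.]
w1 yaw 0.105 len 138 x@y100 587.9 [580.6  30.8] [ 566.1 -106.6] [245. 264. 251. 148.]
w1 yaw 0.103 len 134 x@y100 592.0 [599.2 170.2] [585.5  37.3] [262.   1. 255. 142.]
w1 yaw 0.103 len 128 x@y100 527.8 [521.3  37.4] [508.1 -90.4] [195. 252. 195. 142.]
w1 yaw 0.102 len 52 x@y100 587.7 [586.7  90.4] [581.4  38.7] [251. 141. 253.  89.]
w1 yaw 0.101 len 150 x@y100 597.4 [593.3  60.6] [578.1 -88.8] [261. 119. 254. 251.]
w1 yaw 0.103 len 83 x@y100 592.0 [581.3  -3.4] [572.7 -85.6] [253. 179. 249. 248.]
w1 yaw 0.
[... 2445 characters left out ...]
 yaw 0.098 len 130 x@y100 525.3 [518.   25.4] [ 505.2 -104.3] [302. 244. 309. 209.]
side0 yaw 0.108 len 168 x@y100 494.7 [495.3 105.6] [477.1 -61.5] [302. 191. 292. 232.]
side0 yaw 0.104 len 110 x@y100 457.9 [450.1  25.2] [438.7 -84.3] [276. 238. 284. 209.]
side0 yaw 0.150 len 79 x@y100 526.5 [530.3 124.7] [518.5  47. ] [310. 204. 315. 187.]
side0 yaw 0.207 len 75 x@y100 582.2 [616.5 263. ] [601.  189.3] [343. 159. 339. 173.]
side0 yaw 0.099 len 202 x@y100 509.3 [508.9  96. ] [ 488.9 -105. ] [296. 244. 307. 193.]
side0 yaw 0.122 len 244 x@y100 307.7 [ 537.  1967.4] [ 507.3 1725.5] [322.   6. 317.  18.]
side0 yaw 0.111 len 268 x@y100 303.5 [ 514.6 1993.5] [ 484.9 1726.8] [313.  18. 319.   5.]
```

>>> servo_tool(
  dp=[
    [-0.5,-4,0],
    [-0.9,-7.1,0],
    [-0.9,-7.1,0],
    [-0.9,-7.1,6],
    [-0.9,-7.1,12],
    [-0.9,-7.1,18],
    [-0.9,-7.1,24],
    [-0.9,-7.1,30],
    [-0.9,-7.1,30],
  ],
  rotation=[
    [0,0,-0.009],
    [0,0,-0.018],
    [0,0,-0.018],
    [0,0,-0.018],
    [0,0,-0.018],
    [0,0,-0.018],
    [0,0,-0.018],
    [0,0,-0.018],
    [0,0,-0.018],
  ],
  jaw=[30,30,30,30,30,30,30,30,30],
)

```text
time_s: 5.55
position: [547.0, 90.3, 69.0]
tcp_rot: [-0.001, 0.742, 0.67, -0.001]
ft_force: [0.0, -0.7, -2.3]
gripper_width: 35.1
```

```bash
python3 - <<'E'
from h import *
import pickle
c=capture("wrist"); pickle.dump(c,open("d3.pkl","wb"))
im=np.clip(c["image"][0:120,210:400].astype(float)*1.3,0,255).astype(np.uint8)
cv2.imwrite("pics/w4.png",cv2.resize(im[:,:,::-1],None,fx=4,fy=4,interpolation=cv2.INTER_NEAREST))
s=state();T=rot(s["tcp_rot"]);print(s["position"],np.arctan2(T[0,0],T[1,0]),s["ft_force"])
E
```

```text
[547.45405212  90.27086679  69.56027668] 0.10200271131266747 [-0.05049739 -0.26570996 -1.51503229]
```

View pics/w4.png

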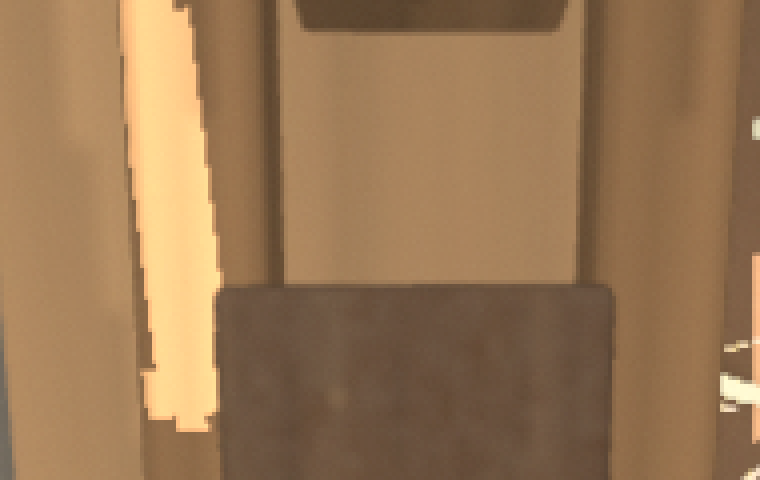

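The block end is at (218–611,290) and the channel floor at (282–578), so the block sits about 2 mm left of centre. I'll shift it right and set it down.

>>> servo_tool(
  dp=[
    [0,1,0],
    [0,1.8,0],
    [0,1.8,4],
    [0,1.8,8],
    [0,1.8,10.5],
    [0,1.8,12],
    [0,1.8,13],
    [0,1.8,13.5],
    [0,1.8,13.5],
  ],
  rotation=[
    [0,0,0],
    [0,0,0],
    [0,0,0],
    [0,0,0],
    [0,0,0],
    [0,0,0],
    [0,0,0],
    [0,0,0],
    [0,0,0],
  ],
  jaw=[30,30,30,30,30,30,30,30,30],
)

```text
time_s: 6.5
position: [549.4, 90.1, 57.6]
tcp_rot: [-0.0, 0.742, 0.67, -0.001]
ft_force: [-4.0, -0.5, 5.0]
gripper_width: 35.1
```

>>> servo_tool(
  dp=[
    [0,0,0],
    [0,0,0],
    [0,0,0],
    [0,0,0],
    [0,0,-5],
    [0,0,-25],
    [0,0,-60],
    [0,0,-90],
    [0,0,-100],
    [0,0,-100],
  ],
  rotation=[
    [0,0,0],
    [0,0,0],
    [0,0,0],
    [0,0,0],
    [0,0,0],
    [0,0,0],
    [0,0,0],
    [0,0,0],
    [0,0,0],
    [0,0,0],
  ],
  jaw=[40,50,65,65,65,65,65,65,65,65],
)

```text
time_s: 7.5
position: [550.8, 90.1, 158.6]
tcp_rot: [0.001, 0.742, 0.67, 0.001]
ft_force: [-0.0, 0.2, -0.1]
gripper_width: 64.8
```

```bash
python3 - <<'E'
from h import *
import pickle
d={n:capture(n) for n in("scene","side","wrist")}; pickle.dump(d,open("d4.pkl","wb"))
w=cv2.resize(d["wrist"]["image"][:260,:,::-1],(800,325)); 
s=cv2.resize(d["side"]["image"][130:260,220:390,::-1],None,fx=2.1,fy=2.1); q=cv2.resize(d["scene"]["image"][130:260,230:400,::-1],None,fx=2.1,fy=2.1)
o=np.zeros((600,800,3),np.uint8);o[:325]=w;o[325:325+273,:357]=s;o[325:325+273,400:757]=q
cv2.imwrite("pics/m5.png",o)
s=state();T=rot(s["tcp_rot"]);print(s["position"],np.arctan2(T[0,0],T[1,0]),s["ft_force"])
E
```

```text
[548.49392637  90.12456864 154.86600723] 0.10202184141818071 [-0.0759919   0.61807033  0.58152551]
```

View pics/m5.png

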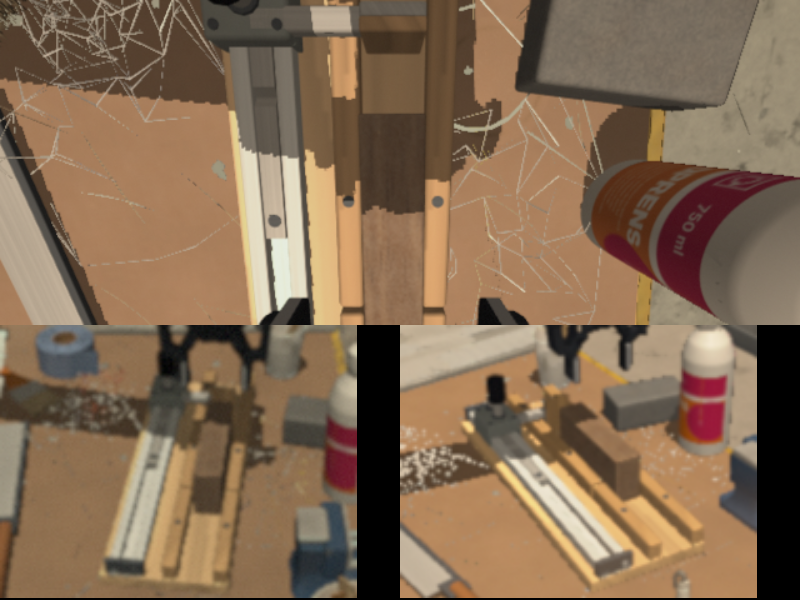

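The block stands upright in the channel in all three views, in front of the push plate and with a gap. Next I locate the knob.

```bash
python3 - <<'E'
from h import *
import pickle
d2=pickle.load(open("d2.pkl","rb"));d4=pickle.load(open("d4.pkl","rb"))
for F in (onz(d2["wrist"],(230+350/5,122/5),19),onz(d4["wrist"],(394/1.25,113/1.25),84),):print(F.round(1))
u=np.array([.1027,.9947]);n=np.array([.9947,-.1027])
F=onz(d2["wrist"],(230+350/5,122/5),19)[:2];c0=np.array([549.5,100.])
y=(F-c0)@u; k=c0+(y+22)*u-83.5*n; print("face",F,"knob pred",k)
B=onz(d4["wrist"],(394/1.25,113/1.25),84)[:2]; print("gap face-block",y-(B-c0)@u)
for nm in("side","scene"):
  c=d4[nm];g=c["image"].max(2); p=proj(c,(k[0],k[1],118)); print(nm,"pred top",p.round(1),"bottom",proj(c,(k[0],k[1],82)).round(1))
  m=(g<55).astype(np.uint8); x,y0=p.astype(int); print(g[y0-12:y0+26:2,x-14:x+15:2])
E
```

```text
[561.2 212.6  19. ]
[557.4 170.7  84. ]
face [561.21628077 212.63225114] knob pred [480.33155034 243.09724786]
gap face-block 42.085108395830076
side pred top [298.4 141.7] bottom [298.9 152. ]
[[155 157 158 158 159 110  23  19  43 109 157 143  76  23  13]
 [128 139 136 140 142 109  40  13  65 132 140 137 112  37  18]
 [102 102 100  97 103  95  35  25  39  94 103 102  81  22  21]
 [134 135 129 125 130 124  51  21  31 111 133 120  56  22  23]
 [143 146 146 144 141 136  64  17  22  96 137  96  27  28  39]
 [146 143 142 143 144 142  74  25  21  35  68  46  24  26  84]
 [144 143 143 143 144 142  79  27  26  26  23  17  16  66 128]
 [143 143 143 146 142 118  36  16  18  22  29  24  27 118 147]
 [144 143 143 144 143 107  28  15  12  22  23  28  28 123 147]
 [146 142 142 143 144 111  26  11  13  15  22  46  49 117 148]
 [142 143 143 143 140 116  33   1   6  13  18  70  68 112 145]
 [144 142 142 142 141 121  36   5  10  15  20  68  67  92 143]
 [142 140 142 140 138 108  38  18  15  11  29  66  69  70 142]
 [144 140 143 141 129  70  53  59  59  50  39  63  67  66 139]
 [141 141 142 137 110  6
[... 839 characters left out ...]
7 176]
 [185 186 186 184 184 162  19  15  16  20 126 179 176 176 175]
 [185 184 185 184 184 166  31  16  13  18 120 179 178 176 176]
 [185 186 185 185 185 173  55  14  16  14 109 185 175 182 177]
 [186 187 187 184 185 171  49  15  16  14  95 197 211 205 182]
 [186 186 186 179 168 155  63  19  16  31 115 140 201 197 191]
 [177 149 137 107  78  68  75  86  93  81  89 104 128 106  73]
 [144  77 104  70  69  68  54  78 103  87  74  80  95 102  98]
 [160 101 202  79  76  76  75  72  99  81  68  75  80  94  98]
 [159  86 125  73  77  77  77  62  60  60  77  75  69  89 103]
 [236 232 128  70  72  78  67  73  79  79  83  81  83  84 103]
 [202 247 228  73  69  74  80  84  84  83  83  81  81  86 126]]
```

>>> servo_tool(
  dp=[
    [0,0,-30],
    [15,-20,-55],
    [35,-45,-70],
    [55,-70,-73],
    [62,-84,-73],
    [62,-84,-73],
    [62,-84,-73],
  ],
  rotation=[
    [0,0,0],
    [0,0,0],
    [0,0,0],
    [0,0,0],
    [0,0,0],
    [0,0,0],
    [0,0,0],
  ],
  jaw=[70,85,85,85,85,85,85],
)

```text
time_s: 8.35
position: [472.2, 159.9, 228.5]
tcp_rot: [-0.0, 0.742, 0.67, -0.001]
ft_force: [0.5, -0.2, 0.4]
gripper_width: 84.9
```

```bash
python3 - <<'E'
from h import *
import pickle
c=capture("wrist"); pickle.dump(c,open("d5.pkl","wb"))
s=state();T=rot(s["tcp_rot"]);print(s["position"],np.arctan2(T[0,0],T[1,0]),c["eye"])
p=proj(c,(480.5,243,118));print("pred",p)
u0,v0=int(p[0])-80,max(0,int(p[1])-60);print(u0,v0)
im=c["image"][v0:v0+120,u0:u0+160]
cv2.imwrite("pics/k6.png",cv2.resize(np.clip(im*1.4,0,255).astype(np.uint8)[:,:,::-1],None,fx=5,fy=5,interpolation=cv2.INTER_NEAREST))
m=(im.max(2)<42).astype(np.uint8)
n,l,st,ce=cv2.connectedComponentsWithStats(m)
for i in range(1,n):
  if st[i,4]>60: print(st[i],ce[i])
E
```

```text
[472.5987605  159.6762555  228.76939742] 0.10261805424924715 [479.35476012 226.03487079 370.35765932]
pred [314.52287715  90.62881061]
234 30
[ 64  41  34  39 941] [80.26248672 61.00850159]
```

View pics/k6.png

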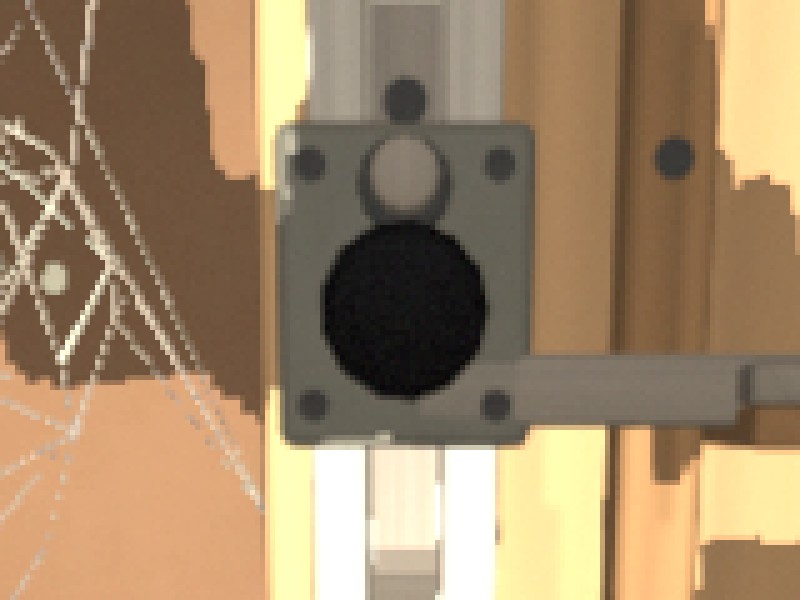

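The wrist view shows the knob disc centred at (404,308) in the crop, with the plunger head just behind it at (405,172). I'll go down onto the knob.

>>> servo_tool(
  dp=[
    [40,0,0],
    [75,-0.3,0],
    [83,-0.3,15],
    [83,-0.3,50],
    [83,-0.3,85],
    [83,-0.3,115],
    [83,-0.3,135],
    [83,-0.3,144],
    [83,-0.3,144],
  ],
  rotation=[
    [0,0,0],
    [0,0,0],
    [0,0,0],
    [0,0,0],
    [0,0,0],
    [0,0,0],
    [0,0,0],
    [0,0,0],
    [0,0,0],
  ],
  jaw=[85,85,85,85,85,85,85,85,85],
)

```text
time_s: 9.3
position: [479.8, 241.8, 83.8]
tcp_rot: [-0.001, 0.743, 0.67, -0.002]
ft_force: [0.3, 0.7, 0.3]
gripper_width: 84.6
```

>>> servo_tool(
  dp=[
    [0,0,0],
    [0,0,0],
    [0,0,0],
    [0,0,0],
    [0,0,0],
    [0,0,0],
    [0,0,0],
    [0,0,0],
    [0,0,0],
  ],
  rotation=[
    [0,0,0],
    [0,0,0],
    [0,0,0],
    [0,0,0],
    [0,0,0],
    [0,0,0],
    [0,0,0],
    [0,0,0],
    [0,0,0],
  ],
  jaw=[60,45,35,30,24,22,22,22,22],
  squeeze=40,
)

```text
time_s: 10.2
position: [480.1, 243.3, 86.7]
tcp_rot: [-0.001, 0.742, 0.67, -0.0]
ft_force: [-4.6, 0.7, 5.5]
gripper_width: 26.0
```

```bash
python3 - <<'E'
from h import *
import pickle
c=capture("wrist"); pickle.dump(c,open("d6.pkl","wb"))
F=[]
for i in range(8):
  capture("side");s=state();F.append(np.r_[s["position"],s["ft_force"]])
print(np.mean(F,0).round(2),np.std(F,0).round(2),s["time_s"],s["gripper_width"],c["eye"])
T=rot(s["tcp_rot"]);print(T.round(3))
g=c["image"]; print(proj(c,(480.6,242+28,77)))
E
```

```text
[ 4.8012e+02  2.4334e+02  8.6710e+01 -4.6700e+00  3.2000e-01  5.9700e+00] [0.01 0.01 0.02 0.57 0.61 0.27] 10.65 26.03438358194307 [487.18369976 309.32136149 228.5968651 ]
[[ 0.102  0.995 -0.001]
 [ 0.995 -0.102  0.   ]
 [ 0.    -0.001 -1.   ]]
[310.1590229 194.1317421]
```

The knob is gripped but not yet moved. The gap to the block is about 41 mm and the notch may come as early as 35 mm. So I'll let go of the knob and slide the block closer first.

>>> servo_tool(
  dp=[
    [0,0,0],
    [0,0,0],
    [0,0,0],
    [0,0,-10],
    [0,0,-40],
    [-20,12,-70],
    [-55,32,-75],
    [-95,56,-75],
    [-130,76,-75],
    [-144,84,-75],
  ],
  rotation=[
    [0,0,0],
    [0,0,0],
    [0,0,0],
    [0,0,0],
    [0,0,0],
    [0,0,0],
    [0,0,0],
    [0,0,0],
    [0,0,0],
    [0,0,0],
  ],
  jaw=[50,70,85,85,85,70,65,65,65,65],
)

```text
time_s: 11.65
position: [551.0, 88.3, 162.0]
tcp_rot: [0.001, 0.743, 0.669, 0.001]
ft_force: [0.4, 0.2, 0.2]
gripper_width: 65.0
```

```bash
python3 - <<'E'
from h import *
s=state();T=rot(s["tcp_rot"]);print(s["position"],np.arctan2(T[0,0],T[1,0]),T.T@(np.r_[549,91,57]-s["position"]))
E
```

```text
[551.01976731  88.25082912 161.97062186] 0.10514182570742023 [  2.55745193  -2.50815869 104.96493431]
```

>>> servo_tool(
  dp=[
    [0,0,20],
    [0,0,50],
    [0,0,75],
    [0,0,92],
    [0,0,102],
    [0,0,102],
    [0,0,102],
  ],
  rotation=[
    [0,0,0],
    [0,0,0],
    [0,0,0],
    [0,0,0],
    [0,0,0],
    [0,0,0],
    [0,0,0],
  ],
  jaw=[65,65,65,65,65,65,65],
)

```text
time_s: 12.35
position: [550.1, 91.4, 59.7]
tcp_rot: [0.0, 0.742, 0.67, 0.0]
ft_force: [0.4, -0.4, -0.0]
gripper_width: 65.0
```

>>> servo_tool(
  dp=[
    [0,0,0],
    [0,0,0],
    [0,0,0],
    [0,0,0],
    [0,0,0],
    [0,0,0],
  ],
  rotation=[
    [0,0,0],
    [0,0,0],
    [0,0,0],
    [0,0,0],
    [0,0,0],
    [0,0,0],
  ],
  jaw=[50,40,30,30,30,30],
  squeeze=30,
)

```text
time_s: 12.95
position: [550.0, 91.2, 59.9]
tcp_rot: [0.0, 0.742, 0.67, 0.0]
ft_force: [-3.3, 0.3, 6.0]
gripper_width: 35.9
```

>>> servo_tool(
  dp=[
    [1,0,-1],
    [4,0,-2],
    [8,0,-2],
    [13,0,-2],
    [18,0,-2],
    [23,0,-2],
    [27,0,-2],
    [30,0,-2],
    [30,0,-1],
    [30,0,0],
  ],
  rotation=[
    [0,0,0],
    [0,0,0],
    [0,0,0],
    [0,0,0],
    [0,0,0],
    [0,0,0],
    [0,0,0],
    [0,0,0],
    [0,0,0],
    [0,0,0],
  ],
  jaw=[30,30,30,30,30,30,30,30,30,30],
)

```text
time_s: 13.95
position: [552.8, 121.4, 59.9]
tcp_rot: [-0.0, 0.742, 0.67, 0.0]
ft_force: [-5.4, 2.4, 11.6]
gripper_width: 35.7
```

>>> servo_tool(
  dp=[
    [0,0,0],
    [0,0,0],
    [0,0,0],
    [0,0,0],
    [0,0,-5],
    [0,0,-25],
    [0,0,-60],
    [0,0,-90],
    [0,0,-100],
    [0,0,-100],
  ],
  rotation=[
    [0,0,0],
    [0,0,0],
    [0,0,0],
    [0,0,0],
    [0,0,0],
    [0,0,0],
    [0,0,0],
    [0,0,0],
    [0,0,0],
    [0,0,0],
  ],
  jaw=[40,50,65,65,65,65,65,65,65,65],
)

```text
time_s: 14.95
position: [553.7, 121.0, 160.7]
tcp_rot: [0.001, 0.742, 0.67, 0.001]
ft_force: [0.5, 0.0, -0.7]
gripper_width: 64.6
```

>>> servo_tool(
  dp=[
    [-15,-20,-35],
    [-5,-40,-60],
    [10,-65,-73],
    [30,-84,-73],
    [30,-84,-73],
    [30,-84,-73],
  ],
  rotation=[
    [0,0,0],
    [0,0,0],
    [0,0,0],
    [0,0,0],
    [0,0,0],
    [0,0,0],
  ],
  jaw=[70,85,85,85,85,85],
)

```text
time_s: 15.55
position: [471.2, 159.3, 230.1]
tcp_rot: [-0.001, 0.742, 0.67, -0.001]
ft_force: [-0.7, -0.1, -0.8]
gripper_width: 85.1
```

```bash
python3 - <<'E'
from h import *
import pickle
c=capture("wrist"); pickle.dump(c,open("d7.pkl","wb"))
s=state();T=rot(s["tcp_rot"]);print(s["position"],np.arctan2(T[0,0],T[1,0]),c["eye"])
im=c["image"];m=(im.max(2)<42).astype(np.uint8);m[240:]=0
n,l,st,ce=cv2.connectedComponentsWithStats(m)
for i in range(1,n):
  if st[i,4]>400:
    k=onz(c,(st[i,0]+st[i,2]/2,st[i,1]+st[i,3]/2),118); print(st[i],k,T.T@(np.r_[k[:2],84]-s["position"]))
cv2.imwrite("pics/k7.png",cv2.resize(im[:230,200:520,::-1],None,fx=2.5,fy=2.5))
E
```

```text
[471.64459335 159.00860192 230.2315156 ] 0.10193915861959815 [478.43165301 225.48693922 371.86820486]
[293  12  48  13 417] [486.31545533 292.70970492 118.        ] [134.61393025   1.33715498 146.12384162]
[300  68  33  41 927] [481.05017306 243.96926884 118.        ] [ 85.59072588   1.05925655 146.16272312]
[461  79  30  57 864] [605.75254722 216.89343952 118.        ] [ 71.3455097  127.86923931 145.87162079]
```

View pics/k7.png

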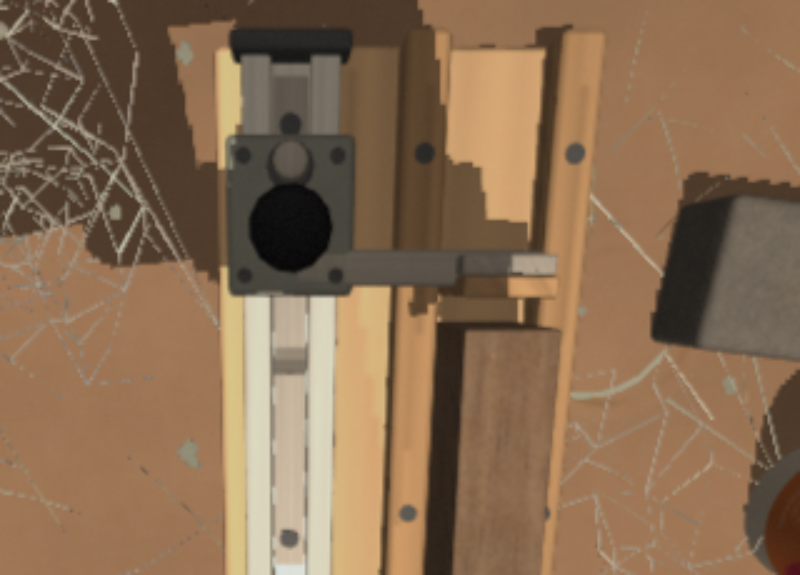

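The picture shows the knob at (290,227), the plunger head at (292,160), the V notch as a dark 12 mm band across the strip at (290,345–372), and the block end close to the plate. I'll compute the travel.

```bash
python3 - <<'E'
from h import *
import pickle
c=pickle.load(open("d7.pkl","rb"));u=np.array([.1027,.9947])
q=lambda x,y:(200+x/2.5,y/2.5)
K=onz(c,q(290,227),118)[:2]; P=onz(c,q(291.5,158),77)[:2]
for z in(35,40,45):
  N=onz(c,q(290,358.5),z)[:2];a,b=onz(c,q(290,345),z)[:2],onz(c,q(290,372),z)[:2]
  print(z,"travel",(P-N)@u,"notch width",(a-b)@u)
print("knob-plunger",(P-K)@u)
g=c["image"][130:156,312:320].astype(int).mean((1,2));print(list(zip(range(130,156),g.round())))
print("block end",(onz(c,q(510,326),84)[:2]-K)@u)
E
```

```text
35 travel 74.69657561236724 notch width 11.629748553217379
40 travel 74.22584324730262 notch width 11.457132847941804
45 travel 73.755110882238 notch width 11.284517142666255
knob-plunger 26.03480949277059
[(130, np.float64(174.0)), (131, np.float64(173.0)), (132, np.float64(174.0)), (133, np.float64(174.0)), (134, np.float64(175.0)), (135, np.float64(175.0)), (136, np.float64(175.0)), (137, np.float64(175.0)), (138, np.float64(167.0)), (139, np.float64(142.0)), (140, np.float64(134.0)), (141, np.float64(134.0)), (142, np.float64(134.0)), (143, np.float64(129.0)), (144, np.float64(115.0)), (145, np.float64(112.0)), (146, np.float64(114.0)), (147, np.float64(111.0)), (148, np.float64(108.0)), (149, np.float64(124.0)), (150, np.float64(166.0)), (151, np.float64(177.0)), (152, np.float64(178.0)), (153, np.float64(178.0)), (154, np.float64(178.0)), (155, np.float64(178.0))]
block end -32.09959731999697
```

>>> servo_tool(
  dp=[
    [40,0,0],
    [75,0.4,0],
    [84.5,0.4,15],
    [84.5,0.4,50],
    [84.5,0.4,85],
    [84.5,0.4,115],
    [84.5,0.4,135],
    [84.5,0.4,144],
    [84.5,0.4,144],
  ],
  rotation=[
    [0,0,0],
    [0,0,0],
    [0,0,0],
    [0,0,0],
    [0,0,0],
    [0,0,0],
    [0,0,0],
    [0,0,0],
    [0,0,0],
  ],
  jaw=[85,85,85,85,85,85,85,85,85],
)

```text
time_s: 16.5
position: [480.0, 242.3, 85.6]
tcp_rot: [-0.001, 0.743, 0.67, -0.002]
ft_force: [-0.3, -0.4, -0.6]
gripper_width: 85.0
```

>>> servo_tool(
  dp=[
    [0,0,0],
    [0,0,0],
    [0,0,0],
    [0,0,0],
    [0,0,0],
    [0,0,0],
    [0,0,0],
    [0,0,0],
    [0,0,0],
  ],
  rotation=[
    [0,0,0],
    [0,0,0],
    [0,0,0],
    [0,0,0],
    [0,0,0],
    [0,0,0],
    [0,0,0],
    [0,0,0],
    [0,0,0],
  ],
  jaw=[60,45,35,30,24,22,22,22,22],
  squeeze=40,
)

```text
time_s: 17.4
position: [480.2, 243.8, 88.7]
tcp_rot: [-0.001, 0.742, 0.67, -0.001]
ft_force: [-6.5, 0.1, 7.1]
gripper_width: 25.6
```

>>> servo_tool(
  dp=[
    [0,-1,-1],
    [0,-2,-2],
    [-2,-2,-2],
    [-4,-2,-2],
    [-6,-2,-2],
    [-8,-2,-2],
    [-10,-2,-2],
    [-12,-2,-2],
    [-14,-2,-2],
    [-16,-2,-2],
  ],
  rotation=[
    [0,0,0],
    [0,0,0],
    [0,0,0],
    [0,0,0],
    [0,0,0],
    [0,0,0],
    [0,0,0],
    [0,0,0],
    [0,0,0],
    [0,0,0],
  ],
  jaw=[22,22,22,22,22,22,22,22,22,22],
  squeeze=50,
)

```text
time_s: 18.4
position: [478.4, 227.8, 88.9]
tcp_rot: [0.001, 0.742, 0.67, 0.002]
ft_force: [9.5, 3.4, -12.1]
gripper_width: 25.4
```

>>> servo_tool(
  dp=[
    [-2,0,0],
    [-4,0,0],
    [-6,0,0],
    [-8,0,0],
    [-10,0,0],
    [-12,0,0],
    [-14,0,0],
    [-16,0,0],
    [-18,0,0],
    [-20,0,0],
  ],
  rotation=[
    [0,0,0],
    [0,0,0],
    [0,0,0],
    [0,0,0],
    [0,0,0],
    [0,0,0],
    [0,0,0],
    [0,0,0],
    [0,0,0],
    [0,0,0],
  ],
  jaw=[22,22,22,22,22,22,22,22,22,22],
)

```text
time_s: 19.4
position: [476.3, 208.0, 89.0]
tcp_rot: [0.001, 0.742, 0.67, 0.002]
ft_force: [9.3, 3.2, -12.5]
gripper_width: 25.6
```

>>> servo_tool(
  dp=[
    [-2,0.5,0.6],
    [-4,1.1,1.2],
    [-6,1.1,1.2],
    [-8,1.1,1.2],
    [-10,1.1,1.2],
    [-12,1.1,1.2],
    [-14,1.1,1.2],
    [-16,1.1,1.2],
    [-18,1.1,1.2],
    [-20,1.1,1.2],
  ],
  rotation=[
    [0,0,0],
    [0,0,0],
    [0,0,0],
    [0,0,0],
    [0,0,0],
    [0,0,0],
    [0,0,0],
    [0,0,0],
    [0,0,0],
    [0,0,0],
  ],
  jaw=[22,22,22,22,22,22,22,22,22,22],
)

```text
time_s: 20.4
position: [474.3, 187.9, 88.8]
tcp_rot: [-0.0, 0.742, 0.67, 0.0]
ft_force: [-1.0, 6.0, 2.0]
gripper_width: 25.8
```

>>> servo_tool(
  dp=[
    [-1,0,0],
    [-2,0,0],
    [-3,0,0],
    [-4,0,0],
    [-5,0,0],
    [-6,0,0],
  ],
  rotation=[
    [0,0,0],
    [0,0,0],
    [0,0,0],
    [0,0,0],
    [0,0,0],
    [0,0,0],
  ],
  jaw=[22,22,22,22,22,22],
)

```text
time_s: 21.0
position: [473.7, 181.9, 88.9]
tcp_rot: [-0.0, 0.742, 0.67, 0.0]
ft_force: [-1.5, 5.2, 3.4]
gripper_width: 25.5
```

>>> servo_tool(
  dp=[
    [-0.7,0,0],
    [-1.4,0,0],
    [-2.1,0,0],
    [-2.8,0,0],
    [-3.5,0,0],
    [-4,0,0],
    [-4,0,0],
  ],
  rotation=[
    [0,0,0],
    [0,0,0],
    [0,0,0],
    [0,0,0],
    [0,0,0],
    [0,0,0],
    [0,0,0],
  ],
  jaw=[22,22,22,22,22,22,22],
)

```text
time_s: 21.7
position: [473.3, 177.7, 88.8]
tcp_rot: [-0.0, 0.742, 0.67, -0.0]
ft_force: [-3.3, 3.5, 4.2]
gripper_width: 25.5
```

>>> servo_tool(
  dp=[
    [-0.5,0,0],
    [-1,0,0],
    [-1.5,0,0],
    [-2,0,0],
    [-2,0,0],
  ],
  rotation=[
    [0,0,0],
    [0,0,0],
    [0,0,0],
    [0,0,0],
    [0,0,0],
  ],
  jaw=[22,22,22,22,22],
)

```text
time_s: 22.2
position: [473.1, 175.8, 88.8]
tcp_rot: [-0.0, 0.742, 0.67, -0.0]
ft_force: [-3.3, 2.8, 4.8]
gripper_width: 25.1
```

Travel is about 68.4 mm. From here I advance in small steps and watch Fy.

>>> servo_tool(
  dp=[
    [-0.5,-0.2,0],
    [-1,-0.3,0],
    [-1,-0.3,0],
  ],
  rotation=[
    [0,0,0],
    [0,0,0],
    [0,0,0],
  ],
  jaw=[22,22,22],
)

```text
time_s: 22.5
position: [472.9, 174.4, 88.8]
tcp_rot: [0.0, 0.742, 0.67, -0.0]
ft_force: [-3.0, 0.3, 6.8]
gripper_width: 25.4
```

>>> servo_tool(
  dp=[
    [-0.5,0,0],
    [-1,0,0],
    [-1,0,0],
  ],
  rotation=[
    [0,0,0],
    [0,0,0],
    [0,0,0],
  ],
  jaw=[22,22,22],
)

```text
time_s: 22.8
position: [472.8, 173.2, 88.8]
tcp_rot: [0.0, 0.742, 0.67, -0.001]
ft_force: [-3.9, -0.3, 6.8]
gripper_width: 25.9
```

>>> servo_tool(
  dp=[
    [-0.5,0,0],
    [-1,0,0],
    [-1,0,0],
  ],
  rotation=[
    [0,0,0],
    [0,0,0],
    [0,0,0],
  ],
  jaw=[22,22,22],
)

```text
time_s: 23.1
position: [472.7, 171.8, 88.8]
tcp_rot: [0.001, 0.742, 0.67, -0.001]
ft_force: [-3.8, -2.0, 6.8]
gripper_width: 25.8
```

>>> servo_tool(
  dp=[
    [-0.4,0,0],
    [-0.7,0,0],
    [-0.7,0,0],
  ],
  rotation=[
    [0,0,0],
    [0,0,0],
    [0,0,0],
  ],
  jaw=[22,22,22],
)

```text
time_s: 23.4
position: [472.6, 170.8, 88.8]
tcp_rot: [0.001, 0.742, 0.67, -0.001]
ft_force: [-3.9, -3.3, 7.3]
gripper_width: 25.6
```

>>> servo_tool(
  dp=[
    [-0.4,0,0],
    [-0.7,0,0],
    [-0.7,0,0],
  ],
  rotation=[
    [0,0,0],
    [0,0,0],
    [0,0,0],
  ],
  jaw=[22,22,22],
)

```text
time_s: 23.7
position: [472.4, 169.9, 88.8]
tcp_rot: [0.001, 0.742, 0.67, -0.001]
ft_force: [-3.7, -4.0, 7.7]
gripper_width: 25.6
```

>>> servo_tool(
  dp=[
    [-0.4,0,0],
    [-0.4,0,0],
  ],
  rotation=[
    [0,0,0],
    [0,0,0],
  ],
  jaw=[22,22],
)

```text
time_s: 23.9
position: [472.4, 169.5, 88.8]
tcp_rot: [0.001, 0.742, 0.67, -0.001]
ft_force: [-4.8, -3.8, 7.0]
gripper_width: 25.7
```

```bash
python3 - <<'E'
from h import *
F=[]
for i in range(5): 
  capture("side");s=state();F.append(np.r_[s["position"],s["ft_force"]])
print(np.mean(F,0).round(2),s["time_s"])
import pickle;pickle.dump(capture("wrist"),open("d8.pkl","wb"))
E
```

```text
[472.41 169.45  88.82  -4.38  -4.05   7.33] 24.15
```

>>> servo_tool(
  dp=[
    [-0.4,0,0],
    [-0.4,0,0],
  ],
  rotation=[
    [0,0,0],
    [0,0,0],
  ],
  jaw=[22,22],
)

```text
time_s: 24.4
position: [472.4, 169.1, 88.8]
tcp_rot: [0.001, 0.742, 0.67, -0.001]
ft_force: [-4.6, -4.5, 7.6]
gripper_width: 25.6
```

>>> servo_tool(
  dp=[
    [-0.4,0,0],
    [-0.4,0,0],
  ],
  rotation=[
    [0,0,0],
    [0,0,0],
  ],
  jaw=[22,22],
)

```text
time_s: 24.6
position: [472.3, 168.7, 88.8]
tcp_rot: [0.001, 0.742, 0.67, -0.001]
ft_force: [-3.6, -4.2, 7.1]
gripper_width: 25.8
```

>>> servo_tool(
  dp=[
    [-0.4,0,0],
    [-0.4,0,0],
  ],
  rotation=[
    [0,0,0],
    [0,0,0],
  ],
  jaw=[22,22],
)

```text
time_s: 24.8
position: [472.4, 168.5, 88.8]
tcp_rot: [0.001, 0.742, 0.67, -0.001]
ft_force: [-4.6, -3.4, 6.7]
gripper_width: 25.4
```

```bash
python3 - <<'E'
from h import *
import pickle
c=capture("wrist");s=state();print(s["position"],s["ft_force"]);pickle.dump(c,open("d9.pkl","wb"))
P=proj(c,(472.3+2.7,168+26,75));print(P,c["eye"])
u0,v0=int(P[0])-90,int(P[1])-70
a=c["image"][max(v0,0):max(v0,0)+140,u0:u0+200]
sd=capture("side");q=sd["image"][130:230,250:350]
A=cv2.resize(a[:,:,::-1],None,fx=2.4,fy=2.4);B=cv2.resize(q[:,:,::-1],None,fx=3,fy=3)
o=np.zeros((600,790,3),np.uint8);o[:A.shape[0],:A.shape[1]]=A;o[:300,485:785]=B
sc=capture("scene")["image"][120:230,240:400];C=cv2.resize(sc[:,:,::-1],None,fx=2.2,fy=2.2);o[345:345+242,:352]=C
cv2.imwrite("pics/f.png",o)
E
```

```text
[472.3285918  168.54657833  88.82144742] [-3.97432055 -2.3054647   6.52359341]
[314.68400424 193.91765302] [479.27963814 234.99645743 230.49133268]
```

>>> servo_tool(
  dp=[
    [-0.3,0,0],
    [-0.3,0,0],
    [-0.3,0,0],
  ],
  rotation=[
    [0,0,0],
    [0,0,0],
    [0,0,0],
  ],
  jaw=[22,22,22],
)

```text
time_s: 25.25
position: [472.3, 168.5, 88.8]
tcp_rot: [0.001, 0.742, 0.67, -0.001]
ft_force: [-4.5, -1.2, 6.8]
gripper_width: 26.0
```

```bash
python3 - <<'E'
from h import *
import pickle
F=[]
for i in range(6): 
  c=capture("wrist");s=state();F.append(np.r_[s["position"],s["ft_force"]])
print(np.mean(F,0).round(2),s["time_s"])
pickle.dump(c,open("d10.pkl","wb"))
# block/plate contact: brightness profile along channel line at block-top height, face predicted from knob
u=np.array([.1027,.9947]);n=np.array([.9947,-.1027]);k=np.array(s["position"][:2])
f=k-22*u+83.5*n; print("face",f)
for off in(-8,0,8):
  print(off,[(t,c["image"][int(p[1]),int(p[0])].tolist()) for t in range(-20,22,2) for p in[proj(c,np.r_[f+t*u+off*n,84])] if 0<=p[1]<400 and 0<=p[0]<640])
E
```

```text
[472.32 168.49  88.82  -3.45  -1.65   6.71] 25.55
face [553.1291748  138.02891427]
-8 [(-20, [20, 19, 20]), (-18, [21, 21, 21]), (-16, [22, 21, 22]), (-14, [22, 20, 21]), (-12, [21, 21, 22]), (-10, [19, 19, 19]), (-8, [19, 19, 18]), (-6, [19, 18, 19]), (-4, [20, 20, 20]), (-2, [19, 19, 20]), (0, [64, 50, 38]), (2, [68, 54, 42]), (4, [68, 54, 42]), (6, [104, 79, 54]), (8, [200, 150, 102]), (10, [231, 180, 122]), (12, [184, 139, 94]), (14, [98, 74, 51]), (16, [210, 191, 167]), (18, [214, 196, 170]), (20, [205, 186, 162])]
0 [(-20, [19, 19, 20]), (-18, [19, 18, 18]), (-16, [21, 20, 20]), (-14, [20, 21, 20]), (-12, [20, 19, 20]), (-10, [21, 21, 22]), (-8, [20, 18, 18]), (-6, [94, 73, 57]), (-4, [156, 120, 90]), (-2, [154, 118, 89]), (0, [68, 54, 42]), (2, [65, 50, 38]), (4, [65, 51, 38]), (6, [126, 95, 65]), (8, [239, 192, 130]), (10, [234, 184, 124]), (12, [179, 134, 90]), (14, [90, 68, 47]), (16, [213, 195, 169]), (18, [212, 193, 168]), (20, [204, 186, 162])]
8 [(-20, [20, 19, 21]), (-18, [19, 18, 20]), (-16, [21, 20, 20]), (-14, [19, 18, 19]), (-12, [18, 18, 20]), (-10, [135, 102, 77]), (-8, [161, 125, 94]), (-6, [159, 121, 90]), (-4, [155, 118, 87]), (-2, [157, 121, 91]), (0, [69, 54, 41]), (2, [65, 51, 38]), (4, [57, 44, 33]), (6, [109, 82, 55]), (8, [226, 173, 117]), (10, [234, 184, 123]), (12, [187, 140, 94]), (14, [97, 73, 51]), (16, [169, 154, 135]), (18, [192, 175, 153]), (20, [188, 169, 146])]
```

```bash
python3 - <<'E'
from h import *
import pickle
u=np.array([.1027,.9947]);n=np.array([.9947,-.1027])
for nm,k in(("d7.pkl",(480.4,243.6)),("d10.pkl",(472.32,168.49))):
  c=pickle.load(open(nm,"rb"));f=np.array(k)-22*u+83.5*n
  for off in(0,6,12):
    print(nm,off,[(t,int(c["image"][int(round(p[1])),int(round(p[0]))].sum()//3)) for t in range(-16,20,1) for p in[proj(c,np.r_[f+t*u+off*n,84])] if 0<=p[1]<400])
E
```

```text
d7.pkl 0 [(-16, 101), (-15, 100), (-14, 98), (-13, 82), (-12, 53), (-11, 39), (-10, 60), (-9, 130), (-8, 150), (-7, 149), (-6, 149), (-5, 149), (-4, 149), (-3, 151), (-2, 150), (-1, 106), (0, 128), (1, 160), (2, 160), (3, 160), (4, 160), (5, 159), (6, 140), (7, 89), (8, 142), (9, 160), (10, 157), (11, 156), (12, 156), (13, 158), (14, 137), (15, 74), (16, 82), (17, 83), (18, 83), (19, 83)]
d7.pkl 6 [(-16, 101), (-15, 99), (-14, 99), (-13, 84), (-12, 54), (-11, 40), (-10, 51), (-9, 56), (-8, 56), (-7, 55), (-6, 56), (-5, 56), (-4, 58), (-3, 56), (-2, 56), (-1, 59), (0, 125), (1, 151), (2, 148), (3, 146), (4, 145), (5, 142), (6, 124), (7, 81), (8, 149), (9, 156), (10, 159), (11, 162), (12, 161), (13, 159), (14, 137), (15, 65), (16, 57), (17, 54), (18, 55), (19, 56)]
d7.pkl 12 [(-16, 103), (-15, 104), (-14, 103), (-13, 88), (-12, 67), (-11, 126), (-10, 140), (-9, 140), (-8, 140), (-7, 141), (-6, 141), (-5, 141), (-4, 141), (-3, 141), (-2, 142), (-1, 113), (0, 126), (1, 147), (2, 153), (3, 154), (4, 156), (5, 155), (6, 138), (7, 99), (8, 155), (9, 139), (10, 138), (11, 139), (12, 143), (1
[... 540 characters left out ...]
 20), (-9, 113), (-8, 124), (-7, 126), (-6, 128), (-5, 125), (-4, 122), (-3, 122), (-2, 120), (-1, 96), (0, 73), (1, 53), (2, 52), (3, 50), (4, 48), (5, 44), (6, 71), (7, 86), (8, 167), (9, 167), (10, 167), (11, 172), (12, 159), (13, 103), (14, 71), (15, 156), (16, 187), (17, 190), (18, 192), (19, 189)]
d10.pkl 12 [(-16, 20), (-15, 20), (-14, 20), (-13, 75), (-12, 131), (-11, 127), (-10, 128), (-9, 127), (-8, 122), (-7, 126), (-6, 128), (-5, 127), (-4, 124), (-3, 124), (-2, 124), (-1, 97), (0, 70), (1, 49), (2, 49), (3, 94), (4, 145), (5, 146), (6, 146), (7, 146), (8, 146), (9, 146), (10, 146), (11, 145), (12, 145), (13, 147), (14, 147), (15, 147), (16, 147), (17, 160), (18, 146), (19, 146)]
```

>>> servo_tool(
  dp=[
    [-0.3,0,0],
    [-0.3,0,0],
    [-0.3,0,0],
    [-0.3,0,0],
  ],
  rotation=[
    [0,0,0],
    [0,0,0],
    [0,0,0],
    [0,0,0],
  ],
  jaw=[22,22,22,22],
)

```text
time_s: 25.95
position: [472.3, 168.4, 88.8]
tcp_rot: [0.001, 0.742, 0.67, -0.001]
ft_force: [-3.0, -0.8, 6.1]
gripper_width: 25.1
```

```bash
python3 -c "
from h import *
s=state();print(s['position'],s['ft_force'],s['gripper_width']);print(hand_in())"
```

```text
[472.3135456  168.39447508  88.82278737] [-2.96538392 -0.84851537  6.1240669 ] 25.078231411901054
the job is handed in; nothing more can be done
None
```

The block stands in the channel on its narrow side, the pusher sits in the notch with the block against it, and I handed in at about 26 s still holding the knob.

**What I did:** I placed the block and let go of it. I then took the knob, but the gap to the block (about 41 mm) was larger than the earliest possible notch position. So, before moving the pusher, I let go of the knob and slid the block about 30 mm closer. I gripped the knob again and slid the pusher about 76 mm, slowly near the end.

**Last checks:**
- **Notch:** the knob's pull rose to about 4 N, then fell to about 1 N over the last steps. The pusher stayed within 0.1–0.2 mm (y about 168.5 mm) while I commanded about 0.6 mm more. That means it is held at the notch centre. The earlier camera estimate was 74 mm, about 2 mm short of where it stopped.
- **Block against the pusher:** a brightness profile from the wrist camera shows the block's end within about 1 mm of the push face.

**Not seen by eye:** my last composite picture was refused because I had used all 12 views. So the final state rests on force, position and pixel profiles. I also did not re-check the bystanders at the end.

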